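Chock a row of pipe offcuts

TASK

Three pipe offcuts lie on their sides in a row against the fixed steel stop. Chock the open side of the row with the thick wooden block so that the pipes cannot roll away: lay it flat on the table, end-on, one of its small end faces square to the outermost pipe at the middle of its length, with no more than about a centimetre of gap, and leave the row where it lies.

Things in the scene. Friction and masses are not known exactly. Their poses are not given: they have to be found in the camera images.
- pipe_a: a plain steel pipe offcut lying on its side, outer diameter 48 mm, 110 mm long, 0.45 kg; origin at its centre, 24 mm above the table; its own x axis runs along the pipe and is level (y and z turn as it rolls). It is the first of the row and lies against the stop, a 40 mm high, 150 mm long steel angle fixed to the table on its side away from pipe_b.
- pipe_b: a plain steel pipe offcut lying on its side, outer diameter 48 mm, 110 mm long, 0.45 kg; origin at its centre, 24 mm above the table; its own x axis runs along the pipe and is level (y and z turn as it rolls). It is the middle one of the row, touching the other two.
- pipe_c: a plain steel pipe offcut lying on its side, outer diameter 48 mm, 110 mm long, 0.45 kg; origin at its centre, 24 mm above the table; its own x axis runs along the pipe and is level (y and z turn as it rolls). It is the outermost of the row, with the open side (away from pipe_a) free; it rolls toward the open side if pushed that way.
- chock_centre (a point): centre of the thick wooden block, plain brown, 55 mm wide (its x), 120 mm long (its y), 35 mm high (z, up), 0.15 kg; loose and flat on the table to the right of the row (smaller y), at a slant. The point is 17.5 mm above its underside; its small end faces are 60 mm off along y. Gripped from above across the 55 mm. Not the steel vee block, nor the 8 mm thin slip of wood.

How it is judged (in metres and radians):
At the end, for the whole second after the job is handed in: The wooden block lies flat on the open side of the row, square to the outer pipe within 12 degrees, centred on its length within 25 mm, end face at most 12 mm from it; all pipes lie on the table, at rest, each within 20 mm of its start, neighbours' centres under 57 mm apart (horizontal distance between pipe_a and pipe_b below 0.057 m and horizontal distance between pipe_b and pipe_c below 0.057 m and distance of each of pipe_a, pipe_b, pipe_c from where it was at the start of the episode below 0.02 m and height (world z) of each of pipe_a, pipe_b, pipe_c below 0.032 m and height (world z) of chock_centre below 0.025 m and angle between chock_centre's own z axis and vertical below 0.17 rad and angle between the y axis of chock_centre and the x axis of pipe_c, either way round above 1.36 rad and x of chock_centre in the frame of pipe_c between -0.025 and 0.025 m and y of pipe_c in the frame of chock_centre between -0.096 and 0.096 m and horizontal distance between chock_centre and pipe_a above 0.15 m and linear speed of pipe_c below 0.01 m/s); the robot touches nothing.
It also fails if it takes over 37 s, if anything falls off the work surface, if the arm or the gripper's body presses on something with over 40 N, if the wrist force passes 120 N, or if a joint passes its speed limit or range.

ROBOT

A 7-joint arm with a two-finger parallel gripper is mounted at the origin on the work surface; the furniture and walls round the work are solid. World frame = base frame: x ahead of the robot, y to its left, z up, the work surface at z = 0. Lengths are in mm, angles in rad, forces in N, time in s.
With the tool pointing down it reaches from about 400 to 925 mm from the base axis. Payload 4.1 kg.
Tool frame: the origin (TCP) lies between the finger pads; the fingertips stand manip.tip_extent ahead of it and the grasp point (between the pads) lies 11 mm behind it (manip.tip_extent is the distance from the TCP to the fingertips, in mm); z points along the fingers, y is the line along which they close (so a half turn about z gives the same grasp; the last joint's range is limited). The gripper opens to 85 mm and grips with 20 to 120 N. Pads are 22 mm wide; open, the fingers measure 114 mm over their backs; the gripper's body (76 mm by 85 mm) begins 54 mm behind the grasp point. The pads swing forward as they close: fully open they stand 13 mm farther back than shut.
Start: joints at [-1.201, 0.398, 0.045, 1.537, -0.019, 1.207, -0.051], TCP at [293.666, 579.916, 239.347] pointing down, gripper open.
Joint ranges: [-2.82, 2.82], [-0.49, 2.23], [-1.37, 1.46], [0, 2.46], [-1.36, 4.5], [0.23, 2], [-2.94, 2.94]. Speed limits (rad/s): [2.57, 2.57, 3.14, 3.14, 3.14, 3.14, 3.14].

INTERFACE

Orientations are given as a unit quaternion [x, y, z, w].
In Python, from station import manip gives the robot as it stands.
- The arm moves only by the shell command python3 -m creep 'ROWS' [OPENING] [FORCE]. ROWS is JSON, one flat list of numbers, 6 for each row, row after row: the shift along the world's x, y, z scaled (see below), then the turn, a rotation vector about the world's x, y, z scaled (see below). In form: [x, y, z, rx, ry, rz, x, y, z, rx, ry, rz, ...]. A call has 1 to 10 rows; each row shifts and turns the commanded pose from where the row before left it; what a row does not reach is not made up. The controller multiplies each number of a shift by 300 mm and each number of a turn by 90 degrees. A row lasts 1/10 s, in which the tool goes at most 50 mm and 8.59 degrees, less where a joint would pass 70% of its speed; a pose out of reach is approached as far as the arm can. A call with a number of a shift or a turn outside -1 to 1 is refused whole. A call with a gripper value outside its range is refused whole. OPENING is the closure, from -1 (fully open) to 1 (shut), so that 0 is half open, set as the call begins (- or left out, the last holds). The fingers move at their own pace and stop on an object; FORCE is the grip in N (left out, the last holds). Time passes only in rows, so rows that do not move let the fingers close. It gives the time, the measured TCP pose, the force, the opening and the grip force at its end, in the units of the state.
- manip.observe(): the state, without advancing time (a new reading comes with each control period).
- manip.snapshot(name): name is "side" or "top"; returns a dict with "color" (420x560x3 uint8, red, green, blue), "fx", "fy", "cx", "cy" (pixels), "origin" and "rotation" of the camera in the world. Camera axes: x right, y down, z forward; pixel columns grow to the right and rows downward; lengths in mm; the calibration is good to about 2 mm. A picture is of the moment at which its call begins. There is no depth.
- manip.close_job(): hands the job in; it is judged then, once.
The state is a dict: "time_s": time; "q": joint angles; "qd": joint speeds; "joint_efforts": joint torques, N m; "position": TCP position; "eef_rot": TCP orientation; "wrist_force": force on the tool from outside, world axes, zero at the start; "ft_torque": the same for the moment, N m; "finger_gap": opening from 0.0 (shut) to 1.0 (fully open); "finger_force": force on a finger pad.
Only numpy, scipy, OpenCV 4.12 (cv2) and the standard library are available. Lean on these libraries where they do the work, as an engineer would, in place of code of your own. Each camera call takes 0.05 s, during which the arm holds its last target. There are 200 camera calls.

## Working session

There is one attempt and no reset: what is moved stays moved. The work goes in short steps, Python scripts to look and compute and a shell command to move; the robot and the scene stay as the last step left them, time stands still between calls to the robot, and variables do not carry over. Pictures are saved under pics/ and viewed, at most 10 in all, crops included, and the job is handed in when it is done.

```bash
mkdir -p pics; cat > h.py <<'E'
import numpy as np, cv2
from station import manip
def snap(n,f):
    s=manip.snapshot(n); cv2.imwrite(f,s["color"][:,:,::-1]); return s
def ray(s,u,v,z):
    R=np.array(s["rotation"]).reshape(3,3);o=np.array(s["origin"])
    d=R@np.array([(u-s["cx"])/s["fx"],(v-s["cy"])/s["fy"],1]); return o+d*(z-o[2])/d[2]
E
python3 - <<'E'
from h import *
import pickle
for n in("top","side"):
    s=snap(n,f"pics/{n}0.png"); pickle.dump(s,open(n+"0.pkl","wb")); print(n,s["fx"],s["cx"],s["cy"],s["origin"],s["rotation"])
o=manip.observe();print(o["position"],o["eef_rot"],o["time_s"],manip.tip_extent)
E
```

```text
top 443.5118384594145 284.0544491794872 200.6991720066635 [295.44322861 -97.35418191 928.53138683] [ 0.73656749 -0.66452066  0.08470569 -0.09330362]
side 498.1751949962301 284.2549763094357 209.49135447913318 [  380.24601736 -1099.26711489   457.95269263] [ 0.8245102  -0.05109875  0.02514656 -0.56297381]
[293.40870143 579.38861103 238.37301135] [ 2.32219189e-01  9.72663105e-01 -8.43589235e-04 -1.41428975e-04] 0.1 8.0
```

```bash
sed -i 's/R=np.array(s\["rotation"\]).reshape(3,3)/R=Rotation.from_quat(s["rotation"]).as_matrix()/; 1a from scipy.spatial.transform import Rotation' h.py
```

```text
(no output)
```

View pics/top0.png

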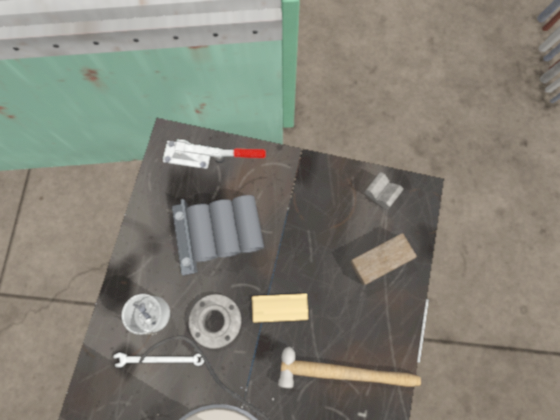

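View pics/side0.png

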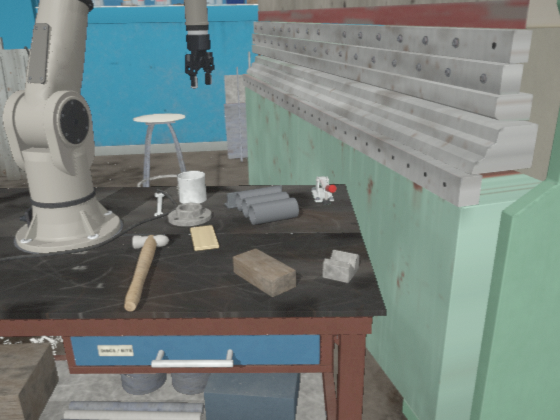

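The top view shows the row at about (201,233), (225,228) and (249,223), with the stop at (184,240). The brown block is at (384,259), the vee block at (385,190) and the yellow slip at (280,308). The side view agrees, with the block at (264,271). Next I segment the block and pipes.

```bash
cat > seg.py <<'E'
from h import *
def blob(img,mask,near):
    n,l,st,c=cv2.connectedComponentsWithStats(mask.astype(np.uint8))
    k=l[near[1],near[0]]; return (l==k).astype(np.uint8)
def block(s,near):
    im=s["color"].astype(int); hsv=cv2.cvtColor(s["color"],cv2.COLOR_RGB2HSV).astype(int)
    m=(im[:,:,0]-im[:,:,2]>18)&(hsv[:,:,2]>65)
    m=cv2.morphologyEx(m.astype(np.uint8),cv2.MORPH_CLOSE,np.ones((3,3)))
    b=blob(im,m,near); c=max(cv2.findContours(b,0,1)[0],key=cv2.contourArea)
    return b,c
E
python3 - <<'E'
from seg import *
import pickle
s=pickle.load(open("top0.pkl","rb"));im=s["color"]
for p in [(384,259),(370,265),(362,274),(372,278),(384,275),(410,262),(330,260),(201,233),(225,228),(249,223),(212,231),(237,226),(260,222),(270,220),(184,240)]: print(p,im[p[1],p[0]])
b,c=block(s,(384,259))
P=np.array([ray(s,u,v,35)[:2] for u,v in c[:,0]],np.float32);r=cv2.minAreaRect(P);print("block",r,b.sum())
crop=im[110:290,150:450][:,:,::-1].copy()
crop=cv2.resize(crop,None,fx=2.6,fy=2.6,interpolation=cv2.INTER_CUBIC)
cv2.drawContours(crop,[np.int32((c-[150,110]+.5)*2.6)],-1,(0,0,255),1);cv2.imwrite("pics/crop0.png",crop)
E
```

```text
(384, 259) [171 151 124]
(370, 265) [168 151 130]
(362, 274) [174 156 133]
(372, 278) [180 166 149]
(384, 275) [108 101  92]
(410, 262) [81 76 73]
(330, 260) [85 81 78]
(201, 233) [152 155 159]
(225, 228) [152 155 160]
(249, 223) [152 155 159]
(212, 231) [112 113 117]
(237, 226) [ 98 100 103]
(260, 222) [102  98  92]
(270, 220) [98 93 86]
(184, 240) [117 121 125]
block ((426.5699462890625, -285.4001770019531), (57.540184020996094, 126.10619354248047), 33.133094787597656) 1749
```

View pics/crop0.png

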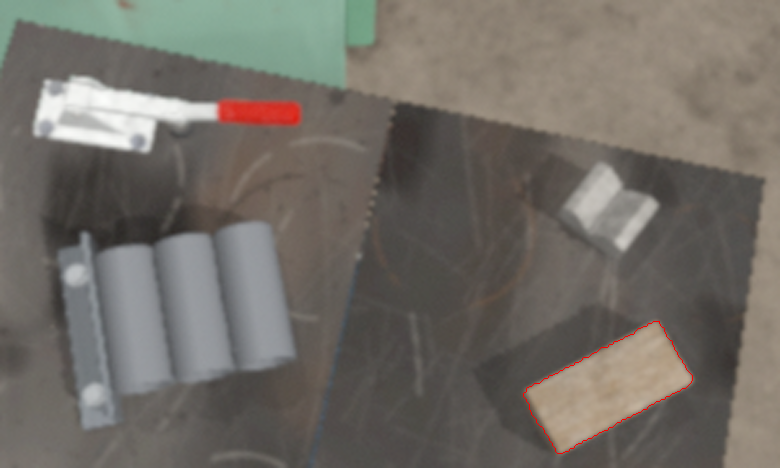

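The contour fits the block's top face, with a sliver of the near end at the lower left, so the length reads 126 instead of 120. I correct for that below. The three pipes show as separate cylinders. Next I measure pipe_c.

```bash
cat > pip.py <<'E'
from seg import *
def pipes(s,nears):
    im=s["color"].astype(int); m=((im[:,:,2]-im[:,:,0]>=3)&(im.sum(2)>3*124)).astype(np.uint8)
    out=[]
    for n in nears:
        b=blob(im,m,n);c=max(cv2.findContours(b,0,1)[0],key=cv2.contourArea)
        P=np.array([ray(s,u,v,36)[:2] for u,v in c[:,0]],np.float32);out.append((int(b.sum()),cv2.minAreaRect(P)))
    im2=s["color"].astype(int); m=((im2[:,:,2]-im2[:,:,0]>=3)&(im2.sum(2)>3*85)).astype(np.uint8)
    b=blob(im2,m,nears[2]);ed=[]
    for v in range(nears[2][1]-18,nears[2][1]+19):
        u=np.where(b[v,nears[2][0]:nears[2][0]+40]==0)[0][0]+nears[2][0]-.5
        ed.append(ray(s,u,v,24)[:2])
    return out,np.array(ed,np.float32),int(b.sum())
E
python3 - <<'E'
from pip import *
import pickle
s=pickle.load(open("top0.pkl","rb"))
o,ed,n=pipes(s,[(201,233),(225,228),(249,223)])
for x in o: print(x)
l=cv2.fitLine(ed,cv2.DIST_HUBER,0,.01,.01).ravel();print(l,n,np.degrees(np.arctan2(l[1],l[0])))
b,c=block(s,(384,259))
for v,name in((233,'a'),):
  print(s["color"][223,180:280:2].sum(1)//3)
# side view cross-check
t=pickle.load(open("side0.pkl","rb"))
print("side block",ray(t,264,266,35),"end of pipe_c", ray(t,274,212,24))
E
```

```text
(1006, ((442.4219055175781, 85.5490951538086), (117.05995178222656, 37.84613800048828), 17.18737030029297))
(986, ((457.125, 39.017120361328125), (117.20372772216797, 38.104434967041016), 15.859771728515625))
(975, ((471.35430908203125, -7.611820220947266), (116.53730010986328, 38.09964370727539), 15.952261924743652))
[ 9.5000160e-01  3.1224501e-01  4.6333585e+02 -3.0219692e+01] 4860 18.194578
[119 119 134 133  95 112 126 137 147 153 156 154 153 149 143 125  99 111
 125 137 146 153 155 154 152 149 144 118  94 111 125 136 145 153 155 153
 152 150 144 128  97  97  98  97  91  91  90  91  94  90]
side block [ 427.29551735 -298.53147316   35.        ] end of pipe_c [472.23831251 -10.56319899  24.        ]
```

Checks pass. Pipe pitch is 49 mm against 48, and the row normal is about -73°. pipe_c's centre is about (470,-3). The block is at about (428,-288) with its long axis at 123°. The tool's closing axis is at 63° and must be 33°, so it turns -30°. I'll swing over at the present height.

```bash
python3 -m creep '[0.04,-0.14,0,0,0,-0.033, 0.04,-0.14,0,0,0,-0.033, 0.04,-0.14,0,0,0,-0.033, 0.04,-0.14,0,0,0,-0.033, 0.04,-0.14,0,0,0,-0.033, 0.04,-0.14,0,0,0,-0.033, 0.04,-0.14,0,0,0,-0.033, 0.04,-0.14,0,0,0,-0.033, 0.04,-0.14,0,0,0,-0.033, 0.04,-0.14,0,0,0,-0.033]' -1 60
python3 -m creep '[0.005,-0.14,0,0,0,0, 0.005,-0.14,0,0,0,0, 0.005,-0.14,0,0,0,0, 0.005,-0.14,0,0,0,0, 0.005,-0.14,0,0,0,0, 0.005,-0.14,0,0,0,0, 0.005,-0.14,0,0,0,0, 0.005,-0.14,0,0,0,0, 0.005,-0.14,0,0,0,0, 0,0,0,0,0,0]'
```

```text
time_s: 1.1
position: [413.6, 158.0, 239.2]
eef_rot: [0.475, 0.88, 0.0, -0.0]
wrist_force: [0.1, 1.5, -0.1]
finger_gap: 1.001
finger_force: 0.0
time_s: 2.1
position: [425.7, -224.3, 239.7]
eef_rot: [0.478, 0.878, -0.002, 0.001]
wrist_force: [-0.7, 0.2, -0.6]
finger_gap: 1.0
finger_force: 0.0
```

```bash
python3 -m creep '[0,-0.1,-0.05,0,0,0, 0.004,-0.1,-0.1,0,0,0, 0.003,-0.012,-0.1,0,0,0, 0,0,-0.1,0,0,0, 0,0,-0.1,0,0,0, 0,0,-0.08,0,0,0, 0,0,0,0,0,0, 0,0,0,0,0,0]'
python3 - <<'E'
from h import *
snap("side","pics/side1.png");snap("top","pics/top1.png")
E
```

```text
time_s: 2.9
position: [429.3, -281.4, 80.5]
eef_rot: [0.474, 0.881, 0.0, -0.0]
wrist_force: [0.4, -0.9, 0.1]
finger_gap: 0.999
finger_force: 0.0
```

View pics/side1.png

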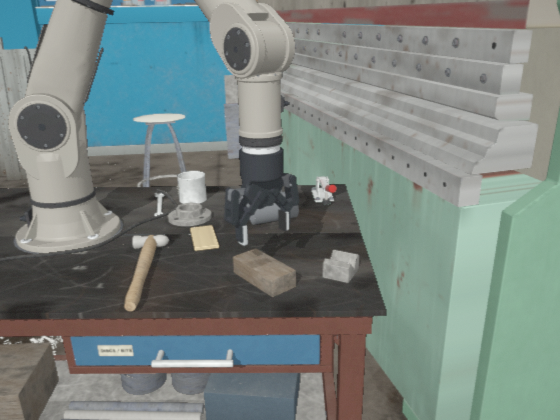

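The open fingers (242,240) and (288,228) straddle the block at (264,271) from above, perhaps slightly on the far side. I'll check the block's centre along its length using the side view.

```bash
python3 - <<'E'
from seg import *
import pickle
t=pickle.load(open("side0.pkl","rb"))
im=t["color"][240:305,220:310][:,:,::-1]
cv2.imwrite("pics/blk.png",cv2.resize(im,None,fx=8,fy=8,interpolation=cv2.INTER_CUBIC))
def proj(s,p):
    R=Rotation.from_quat(s["rotation"]).as_matrix();q=R.T@(np.array(p)-s["origin"]);return s["fx"]*q[0]/q[2]+s["cx"],s["fy"]*q[1]/q[2]+s["cy"]
d=np.array([-.546,.838]);w=np.array([.838,.546]);c=np.array([428,-288])
for a in(1,-1):
  for b in(1,-1):
    P=c+60*a*d+27.5*b*w; print(a,b,P,"side",proj(t,[*P,35]),"bottom",proj(t,[*P,0]))
print("tip now",proj(t,[429.3,-281.4,72.5]))
s=pickle.load(open("top0.pkl","rb"))
for p in((434,-345.5),(354,-256)):pass
for a in(1,-1):
  for b in(1,-1): print("top",a,b,proj(s,[*(c+60*a*d+27.5*b*w),35]))
b,cc=block(s,(384,259));print(cv2.boxPoints(cv2.minAreaRect(cc)))
E
```

```text
1 1 [ 418.285 -222.705] side (np.float64(256.4623371386219), np.float64(248.1592825579879)) bottom (np.float64(257.1088031862562), np.float64(264.17981128151916))
1 -1 [ 372.195 -252.735] side (np.float64(232.95973442018658), np.float64(256.6259867759053)) bottom (np.float64(233.9441489056922), np.float64(273.0784895430621))
-1 1 [ 483.805 -323.265] side (np.float64(296.84969664210695), np.float64(270.3597701164997)) bottom (np.float64(296.98290087840496), np.float64(287.61283423132176))
-1 -1 [ 437.715 -353.295] side (np.float64(272.4907034012942), np.float64(280.5332460517078)) bottom (np.float64(272.9891839923641), np.float64(298.2825754481995))
tip now (np.float64(263.7554950566973), np.float64(243.11057553023363))
top 1 1 (np.float64(351.91983629673507), np.float64(259.11036343242716))
top 1 -1 (np.float64(365.53061799508225), np.float64(283.7872390996539))
top -1 1 (np.float64(403.118306278859), np.float64(232.23520669365135))
top -1 -1 (np.float64(417.21835189563876), np.float64(256.16417223835475))
[[349.19824 260.03668]
 [403.61646 230.88403]
 [417.4123  256.63623]
 [362.99408 285.78888]]
```

View pics/blk.png

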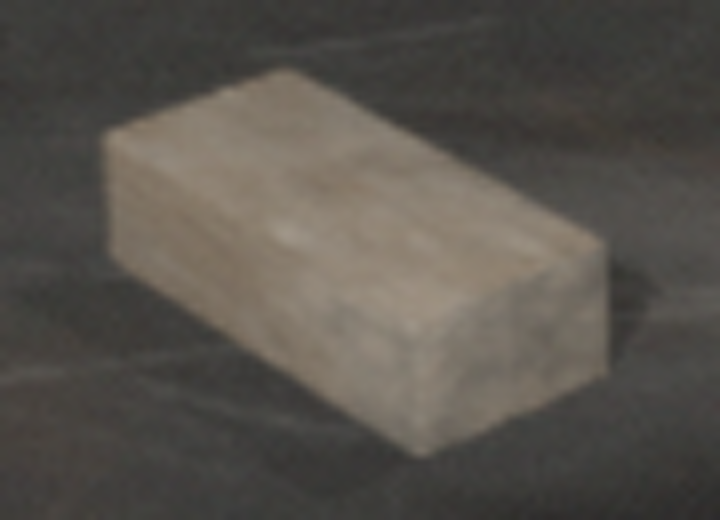

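In the side crop the block's top corners, (233.1,256.9), (255.6,248.5), (295.6,270.4) and (273,281), match the predictions to about 1 px. The centre (428,-288) is confirmed, so I descend and grip.

```bash
python3 -m creep '[-0.004,-0.022,-0.06,0,0,0, 0,0,-0.07,0,0,0, 0,0,-0.06,0,0,0, 0,0,-0.035,0,0,0, 0,0,0,0,0,0, 0,0,0,0,0,0]'
python3 -m creep '[0,0,0,0,0,0,0,0,0,0,0,0,0,0,0,0,0,0,0,0,0,0,0,0,0,0,0,0,0,0,0,0,0,0,0,0,0,0,0,0,0,0,0,0,0,0,0,0]' 1 50
```

```text
time_s: 3.6
position: [428.8, -288.7, 13.8]
eef_rot: [0.474, 0.881, 0.0, 0.001]
wrist_force: [-0.2, 0.1, 0.3]
finger_gap: 0.999
finger_force: 0.0
time_s: 4.4
position: [428.8, -288.7, 13.8]
eef_rot: [0.474, 0.881, 0.0, 0.001]
wrist_force: [-0.4, 0.6, 5.3]
finger_gap: 0.636
finger_force: 54.1
```

```bash
python3 -m creep '[0,0,0.07,0,0,0, 0,0,0.13,0,0,0, 0.04,0.103,0,0,0,-0.0303, 0.04,0.103,0,0,0,-0.0303, 0.04,0.103,0,0,0,-0.0303, 0.04,0.103,0,0,0,-0.0303, 0.04,0.103,0,0,0,-0.0303, 0.04,0.103,0,0,0,-0.0303, 0,0,0,0,0,0, 0,0,0,0,0,0]'
python3 -m creep '[0,0,-0.05,0,0,0, 0,0,-0.07,0,0,0, 0,0,-0.05,0,0,0, 0,0,-0.01,0,0,0, 0,0,0,0,0,0, 0,0,0,0,0,0, 0,0,0,0,0,0]'
python3 - <<'E'
from h import *
import pickle
for n in("side","top"): pickle.dump(snap(n,f"pics/{n}2.png"),open(n+"2.pkl","wb"))
a=cv2.imread("pics/side2.png")[170:290,180:360];b=cv2.imread("pics/top2.png")[170:290,160:340]
cv2.imwrite("pics/both2.png",cv2.resize(np.hstack([a,b]),None,fx=2.2,fy=2.2,interpolation=cv2.INTER_CUBIC))
E
```

```text
time_s: 5.4
position: [500.1, -102.0, 72.7]
eef_rot: [0.593, 0.805, -0.0, -0.0]
wrist_force: [-0.8, -0.4, -1.4]
finger_gap: 0.636
finger_force: 53.5
time_s: 6.1
position: [500.7, -103.2, 19.5]
eef_rot: [0.594, 0.804, 0.0, 0.001]
wrist_force: [0.6, -0.8, -1.3]
finger_gap: 0.632
finger_force: 53.6
```

View pics/both2.png

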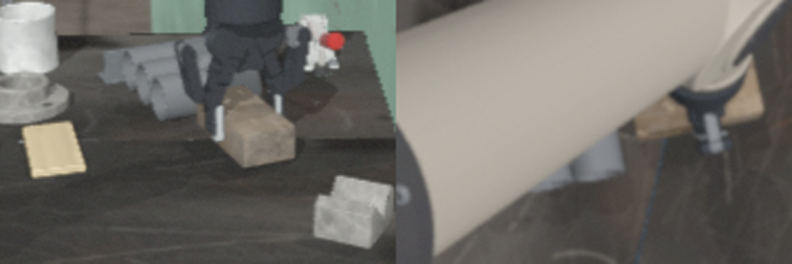

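The block is held level and lined up with the row. Its near end in the top view is at about px (270,232), and the lower end of pipe_c is at about (262,250). I'll measure the remaining gap.

```bash
python3 - <<'E'
from seg import *
import pickle
s=pickle.load(open("top2.pkl","rb"));im=s["color"].astype(int)
n=np.array([.292,-.956]);a=np.array([.956,.292]);pc=np.array([470,-3.])
b,c=block(s,(280,228));c=c[:,0]
P=np.array([ray(s,u,v,41)[:2] for u,v in c])-pc
print("block n range",(P@n).min(),(P@n).max(),"axis range",(P@a).min(),(P@a).max(),b.sum())
for z,v in((41,231),(41,229),(41,225)):
    u=c[np.abs(c[:,1]-v)<1,0].min(); q=ray(s,u-.5,v,z)[:2]-pc; print(v,u,q@n,q@a)
lo=[(u,c[c[:,0]==u,1].max()) for u in range(272,290)]+[(u,c[c[:,0]==u,1].max()) for u in range(310,322)]
L=np.array([ray(s,u,v+.5,41)[:2] for u,v in lo],np.float32);l=cv2.fitLine(L,cv2.DIST_HUBER,0,.01,.01).ravel()
print("block side line angle",np.degrees(np.arctan2(l[1],l[0])),"side offset",np.median((L-pc)@a))
for v in range(236,252,2):
    r=im[v,240:275]; print(v,(r[:,2]-r[:,0]).tolist()[8:])
E
```

```text
block n range 41.42242317248125 91.65491962142269 axis range -33.38511903960486 5.878127607284935 376
231 269 40.805767644972406 -26.022479324095507
229 269 41.56471351022111 -21.967349245496216
225 268 41.088878307889004 -13.437186913889564Traceback (most recent call last):
  File "<stdin>", line 10, in <module>
    return umr_maximum(a, axis, None, out, keepdims, initial, where)
ValueError: zero-size array to reduction operation maximum which has no identity
```

```bash
python3 -m creep '[-0.006,0.019,0,0,0,0, -0.006,0.019,0,0,0,0, 0,0,0,0,0,0, 0,0,-0.01,0,0,0, 0,0,-0.009,0,0,0, 0,0,0,0,0,0, 0,0,0,0,0,0]'
python3 - <<'E'
from seg import *
s=snap("top","pics/top3.png")
n=np.array([.292,-.956]);a=np.array([.956,.292]);pc=np.array([470,-3.])
b,c=block(s,(274,228));c=c[:,0]
for v in(231,229,225):
    u=c[np.abs(c[:,1]-v)<1,0].min(); q=ray(s,u-.5,v,35)[:2]-pc; print(v,u,q@n,q@a)
E
```

```text
time_s: 6.9
position: [496.7, -91.4, 13.8]
eef_rot: [0.594, 0.804, 0.001, -0.0]
wrist_force: [-3.7, 2.3, 8.4]
finger_gap: 0.634
finger_force: 54.9
231 263 28.783174106088307 -22.524329271827128
229 263 29.5334578701179 -18.439125765382524
225 262 29.026768319447985 -9.845968349038152
```

The gap is about 5 mm and the block is on the table, so I release and retreat.

```bash
python3 -m creep '[0,0,0,0,0,0,0,0,0,0,0,0,0,0,0,0,0,0,0,0,0,0,0,0,0,0,0,0,0,0,0,0,0,0,0,0,0,0,0,0,0,0,0,0,0,0,0,0]' -1
python3 -m creep '[0,0,0.04,0,0,0,0,0,0.08,0,0,0,0,0,0.12,0,0,0,0,0,0.15,0,0,0,0,-0.1,0.15,0,0,0,0,-0.15,0.1,0,0,0,0,-0.15,0,0,0,0,0,-0.15,0,0,0,0,0,-0.15,0,0,0,0,0,-0.15,0,0,0,0]'
python3 -m creep '[0,-0.15,0,0,0,0,0,-0.1,0,0,0,0,0,0,0,0,0,0]'
python3 - <<'E'
from pip import *
s=snap("top","pics/top4.png")
cv2.imwrite("pics/crop4.png",cv2.resize(cv2.imread("pics/top4.png")[150:300,150:400],None,fx=3,fy=3,interpolation=cv2.INTER_CUBIC))
n=np.array([.292,-.956]);a=np.array([.956,.292]);pc=np.array([470,-3.])
b,c=block(s,(285,218))
P=np.array([ray(s,u,v,35)[:2] for u,v in c[:,0]],np.float32);r=cv2.minAreaRect(P);d=np.array(r[0])-pc
print(r,b.sum(),"n",d@n,"axis",d@a)
try:
    o,ed,_=pipes(s,[(201,233),(225,228),(249,223)])
    for x in o: print(x)
except Exception as e: print(e)
E
```

```text
time_s: 7.75
position: [496.5, -91.5, 13.1]
eef_rot: [0.594, 0.804, 0.0, 0.0]
wrist_force: [-0.1, -0.7, 0.1]
finger_gap: 0.998
finger_force: 0.0
time_s: 8.75
position: [496.3, -342.5, 200.5]
eef_rot: [0.594, 0.804, 0.0, 0.0]
wrist_force: [1.0, 0.4, 0.2]
finger_gap: 1.004
finger_force: 0.0
time_s: 9.05
position: [493.6, -421.5, 200.7]
eef_rot: [0.597, 0.802, -0.002, 0.001]
wrist_force: [-1.1, -0.3, -0.4]
finger_gap: 0.999
finger_force: 0.0
((557.2335815429688, -36.044677734375), (904.7839965820312, 1267.451171875), 5.9175801277160645) 163463 n 57.06291772460937 axis 73.74625805664063
index 0 is out of bounds for axis 0 with size 0
```

View pics/crop4.png

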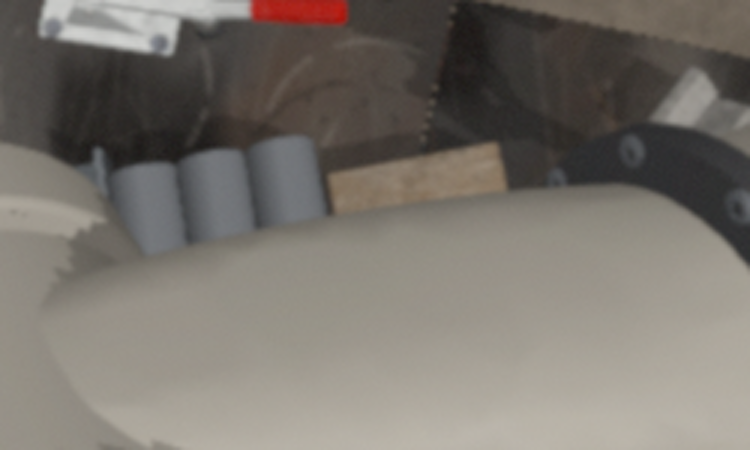

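The arm hides half the block. Its visible end at (330,175) sits just off pipe_c's side at (320,190). I'll move the arm clear to check.

```bash
python3 -m creep '[-0.11,-0.04,0,0,0,0,-0.11,-0.04,0,0,0,0,-0.11,-0.04,0,0,0,0,-0.11,-0.04,0,0,0,0,-0.11,-0.04,0,0,0,0,-0.11,-0.04,0,0,0,0,0,0,0,0,0,0]'
python3 - <<'E'
from pip import *
s=snap("top","pics/top5.png");snap("side","pics/side5.png")
cv2.imwrite("pics/both5.png",np.vstack([cv2.resize(cv2.imread("pics/top5.png")[150:300,150:400],None,fx=2,fy=2),cv2.resize(cv2.imread("pics/side5.png")[150:290,160:410],None,fx=2,fy=2)]))
n=np.array([.292,-.956]);a=np.array([.956,.292]);pc=np.array([470,-3.])
b,c=block(s,(285,213))
P=np.array([ray(s,u,v,35)[:2] for u,v in c[:,0]],np.float32);r=cv2.minAreaRect(P);d=np.array(r[0])-pc
print(r,b.sum(),"n",d@n,"axis",d@a)
try:
    o,ed,_=pipes(s,[(201,233),(225,228),(249,223)])
    for x in o: print(x)
except Exception as e: print(e)
E
```

```text
time_s: 9.8
position: [292.9, -488.5, 200.5]
eef_rot: [0.597, 0.802, -0.0, -0.0]
wrist_force: [0.5, 0.6, -0.4]
finger_gap: 0.999
finger_force: 0.0
((494.87847900390625, -89.40631866455078), (62.608917236328125, 122.75981140136719), 17.010324478149414) 1715 n 89.86895651245116 axis -1.4468191223144535
(898, ((441.4121398925781, 85.23677062988281), (114.94606018066406, 37.84613800048828), 17.18737030029297))
(773, ((455.41143798828125, 38.669029235839844), (113.66487884521484, 38.13127899169922), 16.01828956604004))
(203175, ((563.2546997070312, -93.85601806640625), (904.1001586914062, 1248.183349609375), 5.87244987487793))
```

View pics/both5.png

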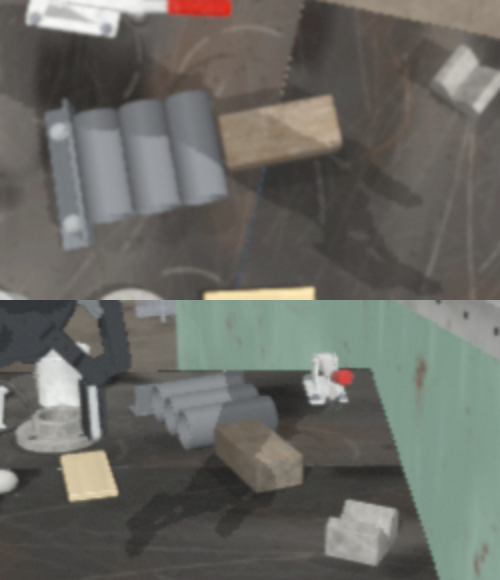

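The block lies flat and square, centred within about 2 mm, with a gap of about 5 mm, and the row hasn't moved. The robot is clear of everything, so I'm handing in.

```bash
python3 -c "
from station import manip
print(manip.close_job())"
```

```text
the job is handed in; nothing more can be done
None
```

The job is handed in, but no verdict came back: by my last pictures the wooden block lies flat and square against pipe_c with about 5 mm of gap, centred on it within about 2 mm, the row has not visibly moved, and the arm is clear.

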